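# Load a dental model and set the curing stand's telescopic tube to the next hole

## Task

Lay the grey dental model, teeth up, on the middle of the round black plate of the light-curing stand. Then press the brass snap button flush and slide the square tube one hole in towards the hood, so that the model rides in under it and the button springs out again in the next hole. Leave the model on the plate, and do not disturb the white model, the salmon-coloured model or the phone.

Things in the scene. Friction and masses are not known exactly. Their poses are not given: they have to be found in the camera images.
- curing_stand: Fixed white light-curing stand; origin on the worktop under the snap button. x across the tube (-x side faces the robot), y along the tube towards the hood, z up. Base 112 (x) by 452 mm, 12 mm thick, y -190 to 262. Grey post 40 mm wide, top z = 81 mm, at y -187 to -161, carries the fixed steel inner tube. Tube axis at x = 0, z = 62 mm. The stand may be turned some 11 degrees.
- hood_mouth (a point): Middle of the upper inner edge of the white hood's mouth, 121 mm from the button along the stand's y; axes as the stand's. Ceiling at z = 96 mm, hood top at z = 110 mm, 98 mm wide inside and 110 outside; the hood reaches 136 mm further in +y and is closed at the back.
- slide_tube (a joint): Travel (m) of the square aluminium outer tube along the stand's +y, towards the hood. 30 x 30 mm, z 47 to 77 mm; at the start it spans the stand's y -151 to 36 mm. Plate on its hood end. Holes 68 mm apart in its -x face: 0 first (start), 0.068 next, 0.136 last; up to 2 mm of play. Locked while the button stands out; with it flush it slides with a few N; the button snaps out by itself at the next hole and locks.
- snap_button (a joint): Press depth (m) of the brass button: 0 out (locked), 0.005 flush with the tube's face, 0.007 hidden under the wall between holes. Spring 2 N at 0, 4.5 N flush. Pinching the tube from above across its two side faces, one finger pad over the button, presses it flush, and the same pinch can slide the tube. The button sits on the fixed inner tube and does not travel along.
- button_tip (a point): Outer tip of the domed brass button, 10 mm in diameter, standing 5 mm out of the outer tube's -x side face (so the tip is 20 mm from the tube's axis), at z = 62 mm, mid height of the tube. Pressing moves it along the stand's +x. Axes as the stand's.
- plate_top (a point): Centre of the top face (z = 50 mm) of the round black plate, 76 mm across, 6 mm thick, on the hood end of the sliding tube, 79 mm from its first hole; axes as the stand's. At the start the hood's mouth is only 42 mm and the tube's end 43 mm from this point along y, so fingers have room only on the x sides of the load.
- cast_lower: Loose grey dental model, horseshoe of teeth on a solid base, 57 (its x) by 68 (its y) by 32 mm, base 18 mm high, about 0.11 kg, standing teeth up on the worktop, left or right of the stand (the white model has the other place). Origin at the centre of its underside, z up. Grip the base from above across its 57 mm (x) width.
- cast_upper: Loose white dental model, 57 by 68 by 30 mm, a bystander left or right of the stand; origin at the centre of its underside, z up.
- orange_arch: Loose salmon-coloured arch model, 54 by 64 by 36 mm, a bystander behind the stand; origin at the centre of its underside, z up.
- phone: Loose dark phone lying flat, 75 by 152 by 9 mm, a bystander behind the stand to the left; origin at the centre of its underside.
There are look-alikes about, which are no part of the job. What is shaped like the cast_lower but green or turquoise is not meant.

How it is judged:
By the outcome, as a careful person would: the job done as asked, in the order asked, and still so for the second after the job is handed in, with the robot touching nothing.
It also fails if it takes over 50 s, if anything falls off the work surface, if the arm or the gripper's body presses on something with over 40 N, if the wrist force passes 120 N, or if a joint passes its speed limit or range.

## Robot

A 6-joint arm with a two-finger parallel gripper is mounted at the origin on a cart in front of the work surface, level with it; the furniture and walls round the work are solid. World frame = base frame: x ahead of the robot, y to its left, z up, the work surface at z = 0. Lengths are in mm, angles in rad, forces in N, time in s.
With the tool pointing down it reaches from about 275 to 750 mm from the base axis. Payload 10.2 kg.
Tool frame: the origin (TCP) lies at the very end of the fingers, on their centre line; the grasp point (between the pads) lies 19 mm behind it; x points along the fingers, z is the direction in which the jaws open and shut, and the axes are right-handed (so a half turn about x gives the same grasp; the last joint's range is limited). The gripper opens to 85 mm and grips with 20 to 120 N. Pads are 22 mm wide; open, the fingers measure 114 mm over their backs; the gripper's body (76 mm by 85 mm) begins 54 mm behind the grasp point. The pads swing forward as they close: fully open they stand 13 mm farther back than shut.
Start: joints at [-1.502, 0.313, 1.498, -0, 1.331, -0.223], TCP at [151.017, -502.817, 231.294] pointing down, gripper open.
Joint ranges: [-2.94, 2.94], [-0.97, 2.17], [0.19, 2.56], [-1.23, 4.37], [0.02, 3.11], [-2.88, 2.88]. Speed limits (rad/s): [2.39, 2.39, 3.01, 3.14, 3.14, 3.14].

## Interface

Orientations are given as a unit quaternion [w, x, y, z].
In Python, from rig import sense, vision, job gives the robot as it stands. The module is installed in compiled form; this text tells all that it offers.
- The arm moves only by the shell command python3 -m pendant 'ROWS' [FORCE]. ROWS is JSON, a list of rows, each a list of 7 numbers: the turn, a rotation vector about the tool's x, y, z in rad, then the shift along the tool's x, y, z in cm, then the opening, from 0 (shut) to 1 (fully open). A call has exactly 5 rows; each row is the pose to reach, as a shift and turn from the pose commanded when the call began, along the tool's axes at that moment; what a row does not reach only later rows make up. A row lasts 1/8 s, in which the tool goes at most 62.5 mm and 10.7 degrees, less where a joint would pass 70% of its speed; a pose out of reach is approached as far as the arm can. A call with a gripper value outside its range is refused whole. The fingers move at their own pace and stop on an object; FORCE is the grip in N (left out, the last holds). Time passes only in rows, so rows that repeat a pose let the fingers close, or fill a call up. It gives the time, the measured TCP pose, the force and the opening at its end, in the units of the state.
- sense(): the state, without advancing time (a new reading comes with each control period).
- vision.capture(name): name is "side" or "top" or "wrist"; returns the picture (400x640x3 uint8, red, green, blue); there is no depth.
- vision.calibration(name): a dict with "K" (3x3 intrinsics, pixels), "k1" (the pictures are not rectified: a ray, as slopes to the right and down, at radius r is drawn at 1 + k1 r^2 times it, then the intrinsics apply), "extrinsics" (4x4, takes a point from camera to world coordinates). Camera axes: x right, y up, looking along -z (the intrinsics and any distortion apply to the point x, -y, -z); pixel columns grow to the right and rows downward; lengths in mm; the calibration is good to about 2 mm. A picture is of the moment at which its call begins: read the wrist's pose just before it. calibration takes no time and is no camera call; for the wrist camera it gives the pose at the moment of the call.
- job.finish_job(): hands the job in, once; it reports no verdict.
The state is a dict: "time_s": time; "joints": joint angles; "dq": joint speeds; "tau": joint torques, N m; "eef_pos": TCP position; "ee_rot": TCP orientation; "force": force on the tool from outside, world axes, zero at the start; "wrist_torque": the same for the moment, N m; "grip_width": opening from 0.0 (shut) to 1.0 (fully open).
Only numpy, scipy, OpenCV 4.12 (cv2) and the standard library are available. Lean on these libraries where they do the work, as an engineer would, in place of code of your own. Each camera call takes 0.05 s, during which the arm holds its last target.

## Working session

There is one attempt and no reset: what is moved stays moved. The work goes in short steps, Python scripts to look and compute and a shell command to move; the robot and the scene stay as the last step left them, time stands still between calls to the robot, and variables do not carry over. Pictures are saved under pics/ and viewed, and the job is handed in when it is done.

```bash
mkdir -p pics; cat > h.py <<'E'
import numpy as np, cv2, json
from rig import sense, vision, job
def snap(n,f):
    s=sense(); c=vision.calibration(n); im=np.array(vision.capture(n))
    cv2.imwrite(f'pics/{f}.png',im[:,:,::-1])
    json.dump({k:(np.array(v).tolist()) for k,v in c.items()},open(f'pics/{f}.json','w'))
    return im
def ray(f,u,v):
    c=json.load(open(f'pics/{f}.json'));K=np.array(c['K']);k1=c['k1'];T=np.array(c['extrinsics'])
    d=np.linalg.solve(K,[u,v,1])[:2]; p=d.copy()
    for _ in range(30): p=d/(1+k1*(p@p))
    return T[:3,3],T[:3,:3]@np.array([p[0],-p[1],-1])
def at(f,u,v,z):
    o,d=ray(f,u,v); t=(z-o[2])/d[2]; return (o+t*d).round(1)
def proj(f,P):
    c=json.load(open(f'pics/{f}.json'));K=np.array(c['K']);k1=c['k1'];T=np.array(c['extrinsics'])
    q=T[:3,:3].T@(np.array(P,float)-T[:3,3]); p=np.array([q[0],-q[1]])/-q[2]; p=p*(1+k1*(p@p))
    return (K@[p[0],p[1],1])[:2].round(1)
def crop(f,x0,y0,x1,y1,s,g):
    im=cv2.imread(f'pics/{f}.png')[y0:y1,x0:x1]
    cv2.imwrite(f'pics/{g}.png',cv2.resize(im,None,fx=s,fy=s,interpolation=cv2.INTER_CUBIC))
E
python3 - <<'E'
from h import *
snap('top','top0');snap('side','side0');print(sense())
for n in('top','side'): print({k:np.array(v).round(3).tolist() for k,v in vision.calibration(n).items()})
E
```

```text
{'time_s': 0.1, 'joints': array([-1.50240484e+00,  3.13396584e-01,  1.49838028e+00,  2.39642815e-05,
        1.33098969e+00, -2.23412505e-01]), 'dq': array([ 8.65793511e-04,  5.90541371e-05, -1.09096651e-04, -1.69607197e-03,
        9.36522965e-04,  4.39449558e-04]), 'tau': array([ 1.52555080e-03, -4.12903690e+01, -2.60146433e+01, -2.40890713e-04,
        3.02404311e-03,  9.89684878e-06]), 'eef_pos': array([ 151.00378262, -502.57151665,  230.78378826]), 'ee_rot': array([ 0.56711512,  0.42231735,  0.56764235, -0.42167601]), 'force': array([0.2616001 , 0.24772054, 0.5778304 ]), 'wrist_torque': array([ 0.02189072,  0.04974851, -0.01351585]), 'grip_width': 1.0010874305187898}
{'K': [[447.413, 0.0, 316.476], [0.0, 447.413, 196.189], [0.0, 0.0, 1.0]], 'k1': 0.036, 'extrinsics': [[0.008, 0.982, -0.191, 353.94], [-1.0, 0.01, 0.007, 27.908], [0.009, 0.191, 0.982, 1357.537], [0.0, 0.0, 0.0, 1.0]]}
{'K': [[442.142, 0.0, 324.254], [0.0, 442.142, 201.445], [0.0, 0.0, 1.0]], 'k1': -0.026, 'extrinsics': [[0.969, 0.131, -0.211, 224.443], [-0.247, 0.424, -0.871, -1432.038], [-0.025, 0.896, 0.443, 846.858], [0.0, 0.0, 0.0, 1.0]]}
```

View pics/top0.png

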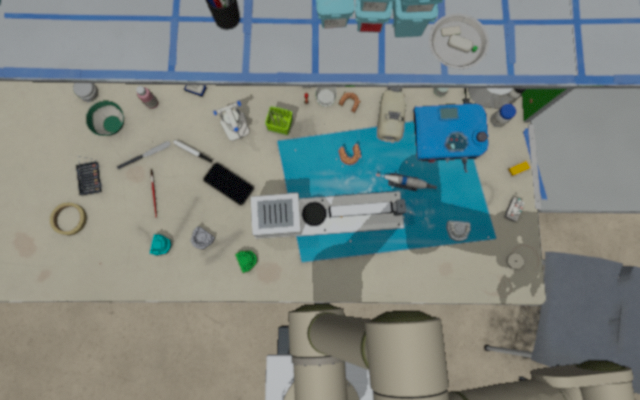

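View pics/side0.png

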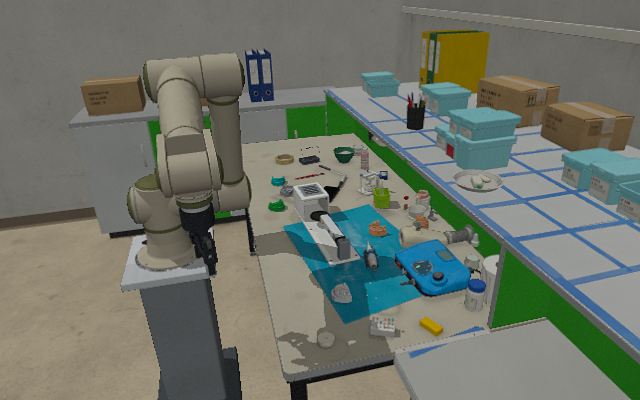

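```bash
python3 - <<'E'
from h import *
crop('top0',140,170,300,290,5,'c1');crop('top0',240,140,490,270,3,'c2')
crop('side0',250,160,430,320,4,'c3')
for u,v in [(203,237),(458,230),(314,214),(275,215),(403,210),(246,261)]: print(u,v,at('top0',u,v,20))
E
```

```text
203 237 [486.9 355.6  20. ]
458 230 [ 515.2 -406.6   20. ]
314 214 [559.2  25.7  20. ]
275 215 [555.  143.3  20. ]
403 210 [ 574.2 -243.7   20. ]
246 261 [417.  225.2  20. ]
```

View pics/c1.png

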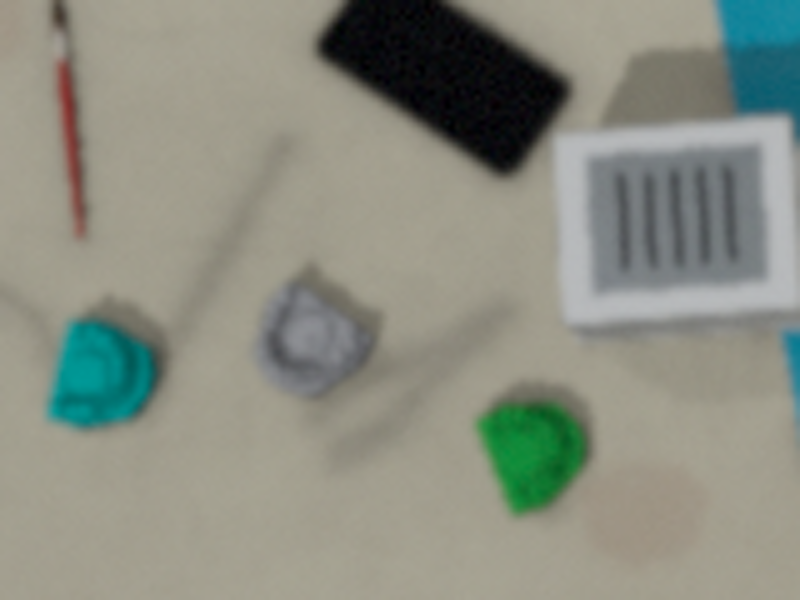

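View pics/c2.png

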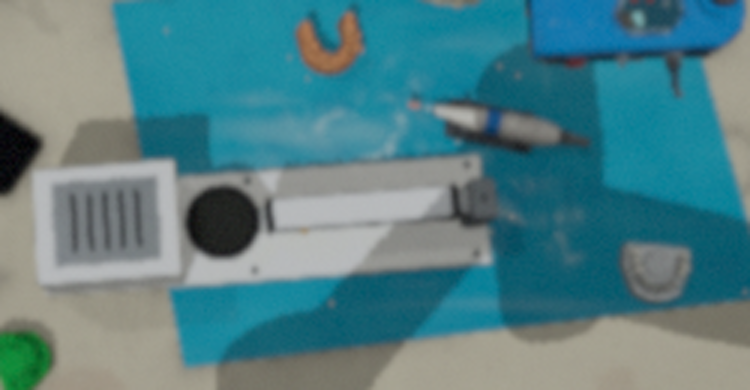

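View pics/c3.png

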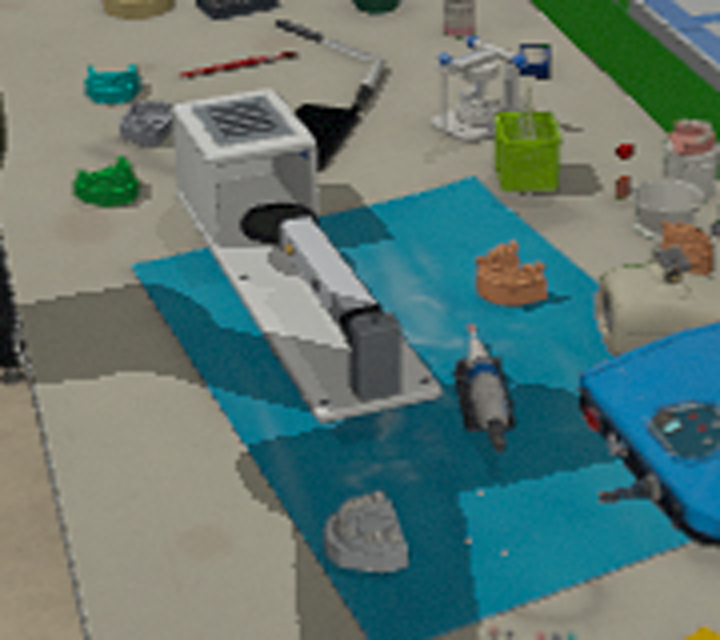

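```bash
python3 - <<'E'
from h import *
im=cv2.imread('pics/top0.png')[:,:,::-1]
for n,(u,v) in dict(left=(203,237),right=(458,230),tabL=(190,225),clothshadow=(445,215),clothlit=(470,180),teal=(160,244)).items():
    print(n,np.median(im[v-3:v+4,u-3:u+4].reshape(-1,3),0))
im=cv2.imread('pics/side0.png')[:,:,::-1]
for n,(u,v) in dict(left=(287,191),right=(342,295)).items():
    print(n,np.median(im[v-3:v+4,u-3:u+4].reshape(-1,3),0))
E
```

```text
left [130. 131. 136.]
right [119. 121. 121.]
tabL [159. 155. 139.]
clothshadow [ 16.  94. 112.]
clothlit [ 23. 135. 157.]
teal [  0. 138. 135.]
left [87. 88. 91.]
right [108. 109. 108.]
```

```bash
cat >> h.py <<'E'
from scipy.spatial.transform import Rotation as Rn
def cur():
    s=sense(); q=s['ee_rot']; return np.array(s['eef_pos']),Rn.from_quat([q[1],q[2],q[3],q[0]])
def Rdown(yaw): # tool x down, jaw z axis at world yaw
    z=np.array([np.cos(yaw),np.sin(yaw),0]);x=np.array([0,0,-1.]);return Rn.from_matrix(np.stack([x,np.cross(z,x),z],1))
def move(p,yaw=None):
    P,R=cur(); d=R.inv().apply(np.array(p)-P)/10
    rv=np.zeros(3)
    if yaw is not None:
        rv=min([(R.inv()*Rdown(y)).as_rotvec() for y in(yaw,yaw+np.pi)],key=np.linalg.norm)
    print('turn',rv.round(4),'shift cm',d.round(3))
def st():
    s=sense();P,R=cur();M=R.as_matrix();print('t',round(s['time_s'],2),'P',P.round(1),'jawyaw',round(np.degrees(np.arctan2(M[1,2],M[0,2])),2),'xz',M[:,0].round(3),'F',np.round(s['force'],1),'g',round(s['grip_width'],3),'q',np.round(s['joints'],2))
E
python3 - <<'E'
from h import *
st(); P,R=cur(); print(R.as_matrix().round(3))
c=vision.calibration('wrist');T=np.array(c['extrinsics']);print(T.round(3),c['K'],c['k1'])
print('cam in tool',R.inv().apply(T[:3,3]-P),'look',R.inv().apply(-T[:3,2]))
move([487,320,231]);move([487,320,231],0)
E
```

```text
t 0.1 P [ 151.  -502.6  230.8] jawyaw -73.28 xz [-0.     0.001 -1.   ] F [0.3 0.2 0.6] g 1.001 q [-1.5   0.31  1.5   0.    1.33 -0.22]
[[-0.     0.958  0.288]
 [ 0.001  0.288 -0.958]
 [-1.     0.    -0.001]]
[[ 2.87000e-01  9.09000e-01  3.03000e-01  2.29693e+02]
 [-9.58000e-01  2.73000e-01  9.00000e-02 -4.79729e+02]
 [-1.00000e-03 -3.16000e-01  9.49000e-01  3.72750e+02]
 [ 0.00000e+00  0.00000e+00  0.00000e+00  1.00000e+00]] [[288.50806747   0.         317.15081293]
 [  0.         288.50806747 199.54193569]
 [  0.           0.           1.        ]] -0.03597202461786393
cam in tool [-141.9439828    81.97471972    0.59806675] look [ 9.48545910e-01 -3.16639613e-01  1.08618084e-04]
turn [0. 0. 0.] shift cm [  0.073  55.843 -69.114]
turn [-1.279e+00 -8.000e-04 -1.000e-03] shift cm [  0.073  55.843 -69.114]
```

```bash
python3 -m pendant '[[-0.15,0,0,0,3.7,-4.8,1],[-0.3,0,0,0,7.4,-9.6,1],[-0.45,0,0,0,11.1,-14.4,1],[-0.6,0,0,0,14.8,-19.2,1],[-0.75,0,0,0,18.5,-24,1]]'; python3 - <<'E'
from h import *
st(); move([470,320,231],np.radians(45))
E
```

```text
time_s: 0.72
eef_pos: [259.4, -217.8, 231.2]
ee_rot: [0.683, 0.183, 0.683, -0.183]
force: [1.6, 0.1, -0.7]
grip_width: 1.0
t 0.72 P [ 259.4 -217.8  231.2] jawyaw -30.07 xz [ 0.  0. -1.] F [ 1.6  0.1 -0.7] g 1.0 q [-1.05 -0.12  1.98  0.    1.28 -0.52]
turn [-1.3103e+00  2.0000e-04 -1.0000e-04] shift cm [ 2.6000e-02  5.7099e+01 -8.7210e+00]
```

```bash
python3 -m pendant '[[-0.13,0,0,0,5.7,-0.87,1],[-0.26,0,0,0,11.4,-1.74,1],[-0.39,0,0,0,17.1,-2.6,1],[-0.52,0,0,0,22.8,-3.5,1],[-0.65,0,0,0,28.5,-4.4,1]]'; python3 - <<'E'
from h import *
st(); move([470,320,231],np.radians(45))
E
```

```text
time_s: 1.35
eef_pos: [365.3, 50.5, 231.4]
ee_rot: [0.706, -0.044, 0.706, 0.044]
force: [1.6, -2.1, -0.1]
grip_width: 0.999
t 1.35 P [365.3  50.5 231.4] jawyaw 7.19 xz [ 0. -0. -1.] F [ 1.6 -2.1 -0.1] g 0.999 q [-0.18 -0.04  1.91 -0.    1.27 -0.31]
turn [-6.599e-01  3.000e-04  4.000e-04] shift cm [ 0.035 25.424 13.763]
```

Now a wrist picture of the stand in passing, then continue.

```bash
python3 - <<'E'
from h import *
snap('wrist','w0')
E
python3 -m pendant '[[-0.13,0,0,0,5.1,2.75,1],[-0.26,0,0,0,10.2,5.5,1],[-0.39,0,0,0,15.3,8.25,1],[-0.52,0,0,0,20.4,11,1],[-0.66,0,0,0,25.4,13.76,1]]'; python3 - <<'E'
from h import *
st(); snap('wrist','w1'); st()
E
```

```text
time_s: 2.02
eef_pos: [471.2, 319.1, 231.0]
ee_rot: [0.653, -0.271, 0.653, 0.271]
force: [0.1, -1.1, -0.2]
grip_width: 0.996
t 2.02 P [471.2 319.1 231. ] jawyaw 45.02 xz [-0. -0. -1.] F [ 0.1 -1.1 -0.2] g 0.996 q [ 0.39  0.41  1.36 -0.    1.37 -0.4 ]
t 2.08 P [472.2 323.7 229.7] jawyaw 45.49 xz [-0.001  0.002 -1.   ] F [-2.9  1.9 -1.5] g 0.998 q [ 0.4   0.42  1.35  0.    1.37 -0.4 ]
```

View pics/w0.png

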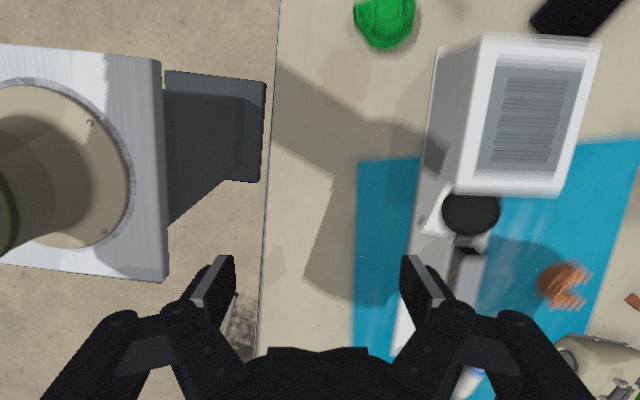

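View pics/w1.png

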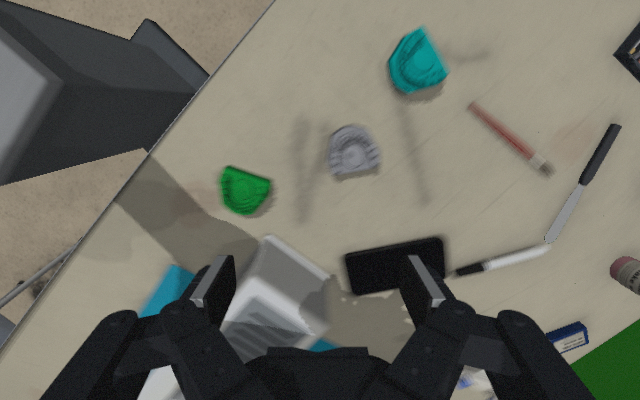

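```bash
python3 - <<'E'
from h import *
st(); snap('wrist','w2'); st()
crop('w2',290,90,430,210,5,'c4')
E
```

```text
t 2.08 P [472.2 323.7 229.7] jawyaw 45.49 xz [-0.001  0.002 -1.   ] F [-2.9  1.9 -1.5] g 0.998 q [ 0.4   0.42  1.35  0.    1.37 -0.4 ]
t 2.12 P [471.3 320.8 229.5] jawyaw 45.11 xz [-0.002  0.    -1.   ] F [ 1.  -0.5 -1.1] g 1.005 q [ 0.39  0.41  1.36  0.    1.37 -0.4 ]
```

View pics/c4.png

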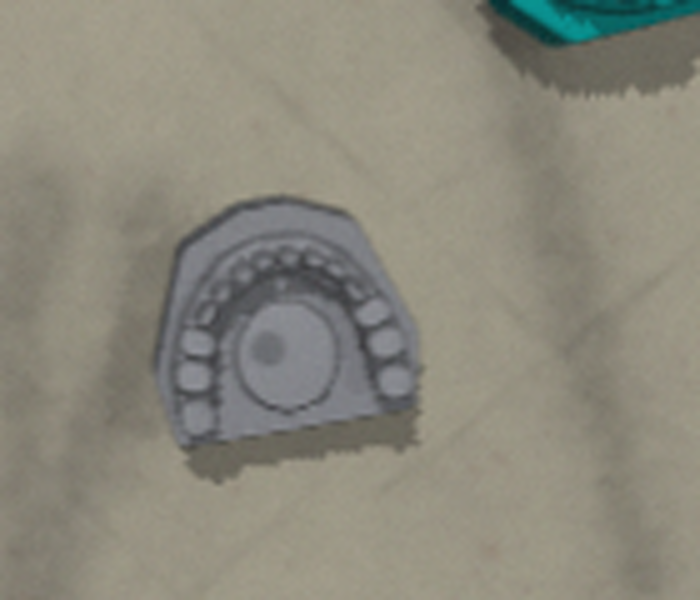

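```bash
python3 - <<'E'
from h import *
f=lambda u,v,z:at('w2',290+u/5,90+v/5,z)
pts=dict(bl=(188,443),br=(415,402),wl=(157,368),wr=(418,338),fl=(180,243),ft1=(235,203),ft=(281,197),ft2=(347,212))
W={k:f(*p,18) for k,p in pts.items()}
for k in W: print(k,W[k])
d=W['br']-W['bl'];print(np.linalg.norm(d),np.degrees(np.arctan2(d[1],d[0])))
for a in range(30,76,5):
    pass
im=cv2.imread('pics/w2.png')
g=im[90:210,290:430].astype(int); hsv=cv2.cvtColor(im[90:210,290:430],cv2.COLOR_BGR2HSV)
m=((g[:,:,0]>=g[:,:,2]-2)&(hsv[:,:,1]<40)).astype(np.uint8)
m=cv2.morphologyEx(m,cv2.MORPH_OPEN,np.ones((3,3)))
n,l,s,c=cv2.connectedComponentsWithStats(m);i=1+np.argmax(s[1:,4]);print(s[i],c[i])
ct=max(cv2.findContours((l==i).astype(np.uint8),0,1)[0],key=len)[:,0]
P=np.array([at('w2',290+u,90+v,15) for u,v in ct])[:,:2]
for a in range(30,66,3):
    t=np.radians(a);e=P@[np.cos(t),np.sin(t)];h=P@[-np.sin(t),np.cos(t)];c0=(e.max()+e.min())/2;h0=(h.max()+h.min())/2
    print(a,np.ptp(e).round(1),np.ptp(h).round(1),(c0*np.array([np.cos(t),np.sin(t)])+h0*np.array([-np.sin(t),np.cos(t)])).round(1))
cv2.imwrite('pics/m.png',cv2.resize((l==i).astype(np.uint8)*255,None,fx=4,fy=4))
E
```

```text
bl [488.4 326.7  18. ]
br [520.7 374.6  18. ]
wl [469.2 334.5  18. ]
wr [509.1 385.7  18. ]
fl [451.2 359.9  18. ]
ft1 [453.6 375.9  18. ]
ft [460.3 384.7  18. ]
ft2 [474.  393.6  18. ]
57.772830984815066 56.007365159547355
[  31   40   52   49 1999] [55.59329665 64.85542771]
30 67.6 65.3 [487.6 363.3]
33 66.5 64.1 [487.4 363.7]
36 65.9 63.2 [486.8 364.2]
39 65.7 62.3 [485.9 364.4]
42 65.2 61.2 [485.  364.6]
45 64.6 60.0 [484.  364.6]
48 64.2 59.2 [482.9 364.5]
51 64.4 58.5 [482.  364.5]
54 64.7 57.6 [481.2 364.6]
57 64.8 57.8 [480.9 364.2]
60 64.8 59.1 [481.2 363.4]
63 64.6 60.4 [481.6 362.7]
```

View pics/m.png

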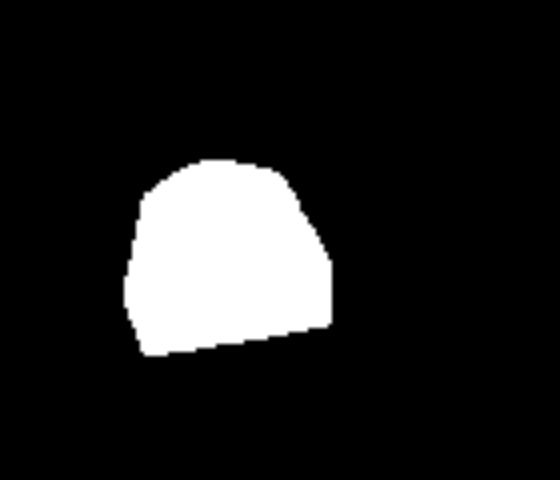

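```bash
python3 - <<'E'
from h import *
st(); move([481,365.2,110],np.radians(-34))
E
```

```text
t 2.12 P [471.3 320.8 229.5] jawyaw 45.11 xz [-0.002  0.    -1.   ] F [ 1.  -0.5 -1.1] g 1.005 q [ 0.39  0.41  1.36  0.    1.37 -0.4 ]
turn [ 1.3808e+00 -1.9000e-03 -3.0000e-04] shift cm [11.949  2.433  3.847]
```

```bash
python3 -m pendant '[[0.18,0,0,2,0.8,1.2,1],[0.36,0,0,4,1.6,2.4,1],[0.54,0,0,7,2.4,3.84,1],[0.72,0,0,10,2.43,3.84,1],[0.9,0,0,12,2.43,3.84,1]]'; python3 - <<'E'
from h import *
st(); move([481,365.2,2],np.radians(-34))
E
```

```text
time_s: 2.75
eef_pos: [480.5, 360.8, 109.6]
ee_rot: [0.705, 0.044, 0.706, -0.045]
force: [0.5, 0.2, 0.2]
grip_width: 1.003
t 2.75 P [480.5 360.8 109.6] jawyaw -7.21 xz [-0.002 -0.001 -1.   ] F [0.5 0.2 0.2] g 1.003 q [ 0.45  0.59  1.41 -0.    1.14  0.58]
turn [ 0.4676 -0.0016  0.0018] shift cm [10.757  0.46   0.016]
```

```bash
python3 -m pendant '[[0.16,0,0,0.5,0.3,0,1],[0.32,0,0,1,0.3,0,1],[0.468,0,0,2,0.3,0,1],[0.468,0,0,2,0.3,0,1],[0.468,0,0,2,0.3,0,1]]'; python3 - <<'E'
from h import *
st(); snap('wrist','w3');st(); move([481,365.2,2],np.radians(-34)); print(proj('w3',[481,365.2,18]))
E
```

```text
time_s: 3.38
eef_pos: [481.6, 364.3, 91.6]
ee_rot: [0.677, 0.204, 0.677, -0.204]
force: [-0.2, -0.1, -0.3]
grip_width: 0.997
t 3.38 P [481.6 364.3  91.6] jawyaw -33.5 xz [ 0.  0. -1.] F [-0.2 -0.1 -0.3] g 0.997 q [ 0.45  0.62  1.42 -0.    1.11  1.04]
t 3.42 P [481.6 364.4  91.7] jawyaw -33.52 xz [ 0.  0. -1.] F [ 0.2  0.5 -0.9] g 0.996 q [0.45 0.62 1.42 0.   1.11 1.04]
turn [ 0.0083  0.0003 -0.0005] shift cm [ 8.975  0.028 -0.098]
[314.9 210.3]
```

View pics/w3.png

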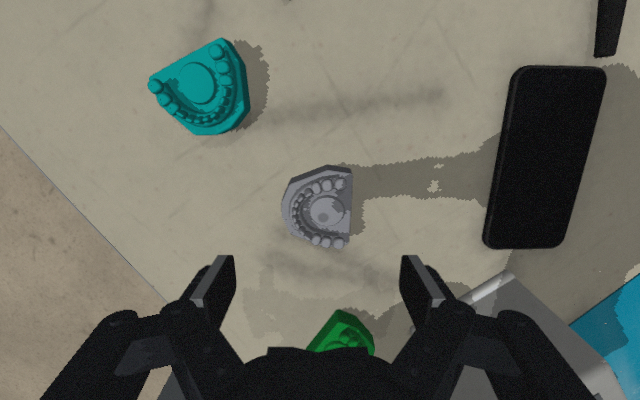

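```bash
python3 - <<'E'
from h import *
print(at('top0',251,197,110),at('top0',253,236,110),at('w3',503,272,110))
E
```

```text
[592.4 204.8 110. ] [481.8 195.2 110. ] [561.1 313.7 110. ]
```

```bash
python3 - <<'E'
from h import *
for p in [(592,205,110),(482,195,110),(592,205,0),(482,195,0)]: print(p,proj('w3',p))
for z in (0,9): print('phone',z,at('w3',490,248,z),at('w3',605,72,z),at('top0',254,188,z),at('top0',204,179,z), at('top0',242,204,z))
crop('w3',420,230,640,400,3,'c5')
E
```

```text
(592, 205, 110) [611.2 373.6]
(482, 195, 110) [454.8 453.1]
(592, 205, 0) [504.9 274.2]
(482, 195, 0) [408.  333.1]
phone 0 [590.6 239.8   0. ] [728.1 330.2   0. ] [641.9 212.2   0. ] [668.8 367.7   0. ] [591.2 247.2   0. ]
phone 9 [588.2 247.2   9. ] [720.4 334.1   9. ] [640. 211.   9.] [666.7 365.4   9. ] [589.7 245.7   9. ]
```

View pics/c5.png

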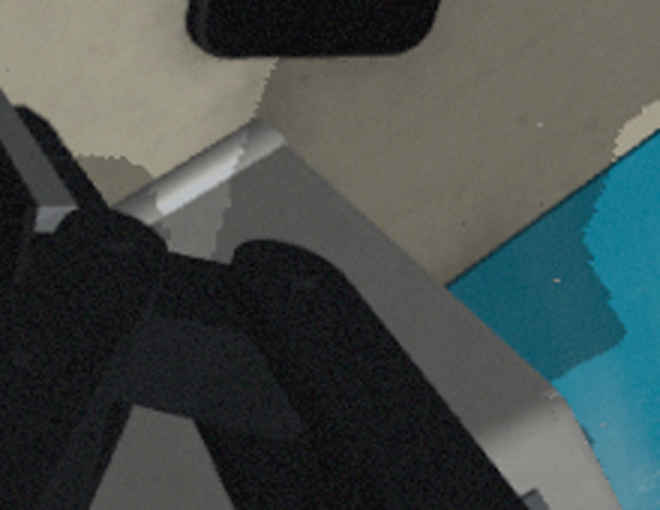

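```bash
python3 -m pendant '[[0.008,0,0,3.5,0.05,-0.1,1],[0.008,0,0,6.5,0.05,-0.1,1],[0.008,0,0,8.5,0.05,-0.1,1],[0.008,0,0,8.9,0.05,-0.1,1],[0.008,0,0,8.9,0.05,-0.1,1]]' 45; python3 - <<'E'
from h import *
st(); snap('wrist','w4')
E
```

```text
time_s: 4.05
eef_pos: [481.3, 365.7, 3.0]
ee_rot: [0.676, 0.207, 0.676, -0.207]
force: [0.7, 0.5, 0.2]
grip_width: 1.003
t 4.05 P [481.3 365.7   3. ] jawyaw -34.06 xz [ 0.001  0.    -1.   ] F [0.7 0.5 0.2] g 1.003 q [0.46 0.74 1.47 0.   0.94 1.05]
```

View pics/w4.png

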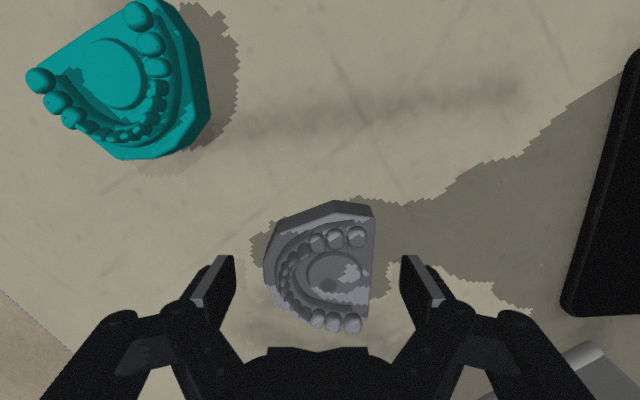

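```bash
python3 -m pendant '[[0,0,0,0,0,0,0.6],[0,0,0,0,0,0,0.4],[0,0,0,0,0,0,0.4],[0,0,0,0,0,0,0.4],[0,0,0,0,0,0,0.4]]' 45; python3 - <<'E'
from h import *
st(); snap('wrist','w5')
E
```

```text
time_s: 4.72
eef_pos: [481.4, 365.7, 3.5]
ee_rot: [0.676, 0.208, 0.676, -0.207]
force: [-1.0, -1.4, 6.6]
grip_width: 0.635
t 4.72 P [481.4 365.7   3.5] jawyaw -34.08 xz [ 0.001  0.001 -1.   ] F [-1.  -1.4  6.6] g 0.635 q [ 0.46  0.74  1.47 -0.    0.94  1.05]
```

View pics/w5.png

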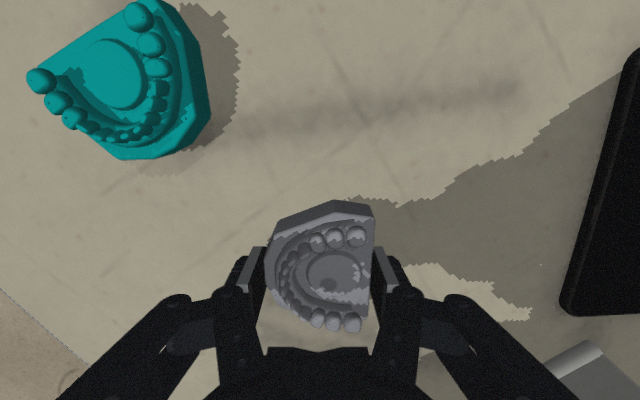

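```bash
python3 -m pendant '[[0,0,0,-2,0,0,0.4],[0,0,0,-5,0,0,0.4],[-0.1,0,0,-9,0,0,0.4],[-0.2,0,0,-13,0,0,0.4],[-0.3,0,0,-16,0,0,0.4]]'; python3 - <<'E'
from h import *
st(); snap('wrist','w6')
move([420,120,165],np.radians(3))
crop('top0',295,180,415,240,6,'c6')
E
```

```text
time_s: 5.4
eef_pos: [481.0, 365.6, 165.5]
ee_rot: [0.7, 0.103, 0.699, -0.102]
force: [-0.5, -0.6, -1.1]
grip_width: 0.639
t 5.4 P [481.  365.6 165.5] jawyaw -16.71 xz [ 0.002  0.001 -1.   ] F [-0.5 -0.6 -1.1] g 0.639 q [0.46 0.54 1.34 0.   1.26 0.75]
turn [-0.3399  0.0072 -0.0046] shift cm [  0.295 -25.386   1.008]
```

View pics/w6.png

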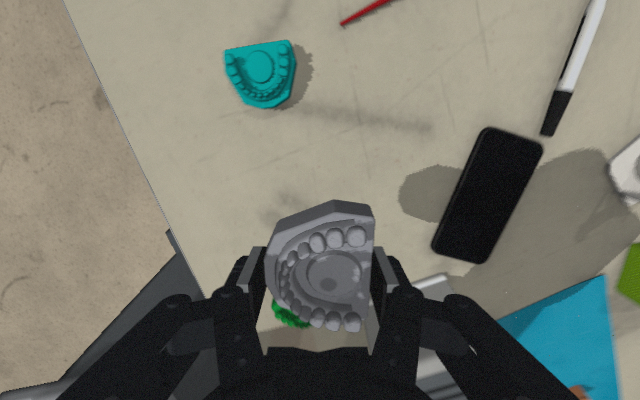

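View pics/c6.png

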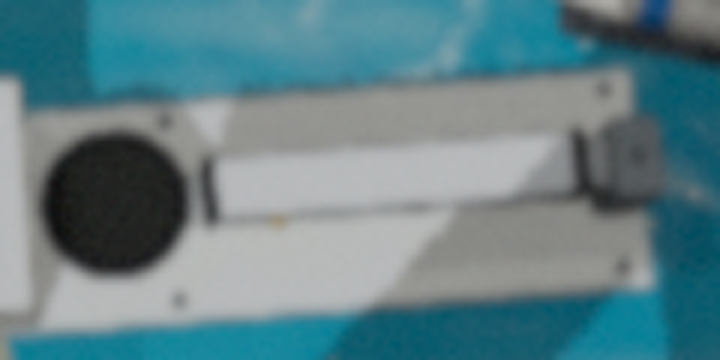

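```bash
python3 - <<'E'
from h import *
f=lambda u,v,z:at('top0',295+(u+.5)/6-.5,180+(v+.5)/6-.5,z)
def ang(a,b,z):
    p,q=f(*a,z),f(*b,z);d=p-q;return p,q,np.degrees(np.arctan2(-d[0],d[1])).round(2)
print('plate',f(115,203,50), 'diam',f(42,203,50)-f(188,203,50),f(115,133,50)-f(115,275,50))
print(ang((25,113),(630,68),12));print(ang((40,330),(650,290),12))
print(ang((215,160),(580,133),77));print(ang((215,222),(580,195),77))
print('button',f(280,221,62))
E
```

```text
plate [556.4  26.5  50. ] diam [-0.7 71.9  0. ] [70.7  0.7  0. ]
(array([608.2,  72.8,  12. ]), array([ 634.8, -236.6,   12. ]), np.float64(4.91))
(array([497.4,  63.5,  12. ]), array([ 520.6, -243.5,   12. ]), np.float64(4.32))
(array([573.7, -21.7,  77. ]), array([ 588.8, -198.7,   77. ]), np.float64(4.88))
(array([543.4, -21.8,  77. ]), array([ 558.3, -198. ,   77. ]), np.float64(4.83))
button [546.4 -54.   62. ]
```

```bash
python3 - <<'E'
from h import *
move([425,70,165],np.radians(4.8))
E
```

```text
turn [-0.3713  0.0073 -0.0045] shift cm [  0.28  -30.039   2.905]
```

```bash
python3 -m pendant '[[-0.05,0,0,0,-5.5,0.5,0.4],[-0.13,0,0,0,-11.5,1.1,0.4],[-0.21,0,0,0,-17.6,1.7,0.4],[-0.29,0,0,0,-23.8,2.3,0.4],[-0.37,0.005,-0.004,0,-30,2.9,0.4]]'; python3 - <<'E'
from h import *
st(); snap('side','s1'); st(); snap('wrist','w7');st()
E
```

```text
time_s: 6.08
eef_pos: [420.6, 68.4, 163.0]
ee_rot: [0.705, -0.028, 0.708, 0.026]
force: [0.9, 0.2, -1.8]
grip_width: 0.64
t 6.08 P [420.6  68.4 163. ] jawyaw 4.42 xz [-0.004 -0.004 -1.   ] F [ 0.9  0.2 -1.8] g 0.64 q [-0.11  0.17  1.87 -0.    1.1  -0.19]
t 6.12 P [419.9  62.9 162.8] jawyaw 4.45 xz [-0.006 -0.006 -1.   ] F [ 3.6 -3.4 -1.2] g 0.637 q [-0.12  0.17  1.87 -0.01  1.1  -0.2 ]
t 6.17 P [420.7  65.9 162.9] jawyaw 4.02 xz [-0.005 -0.005 -1.   ] F [ 0.2  0.4 -1.3] g 0.634 q [-0.12  0.17  1.87 -0.01  1.1  -0.19]
```

View pics/w7.png

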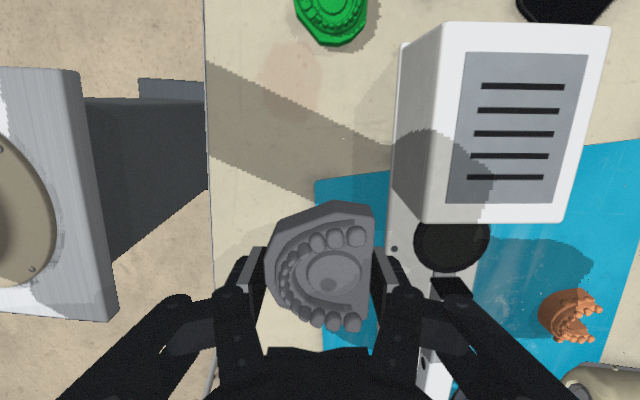

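```bash
python3 - <<'E'
from h import *
im=cv2.imread('pics/w7.png');x0,y0,s=380,190,6
c=cv2.resize(im[y0:300,x0:510],None,fx=s,fy=s,interpolation=cv2.INTER_CUBIC)
for cx,cy,col in((556.4,26.5,(0,0,255)),):
    for t in np.linspace(0,6.28,60):
        p=proj('w7',[cx+38*np.cos(t),cy+38*np.sin(t),50]); cv2.circle(c,tuple(int(v) for v in ((p-[x0,y0]+.5)*s)),2,col,-1)
cv2.imwrite('pics/c7.png',c)
E
```

```text
(no output)
```

View pics/c7.png

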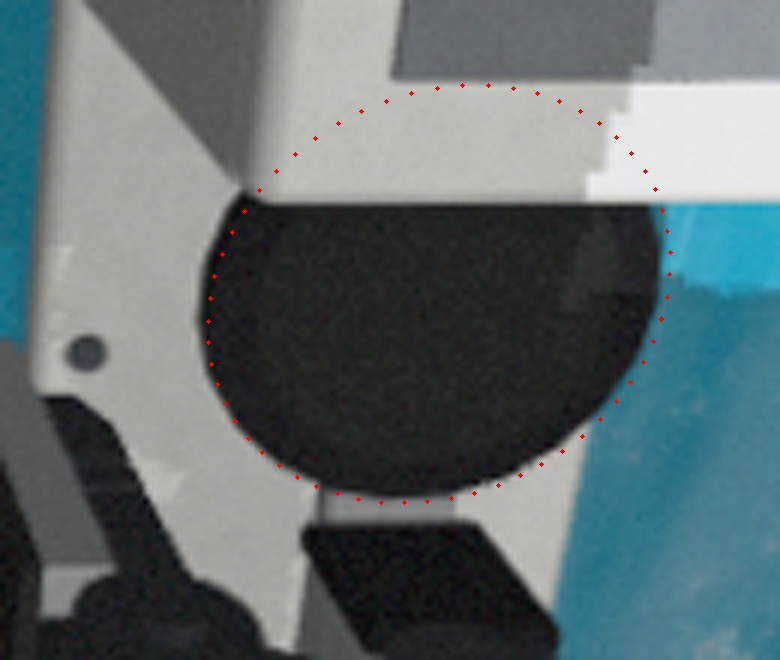

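```bash
python3 - <<'E'
from h import *
st();move([555.2,27.3,150],np.radians(4.8))
E
```

```text
t 6.17 P [420.7  65.9 162.9] jawyaw 4.02 xz [-0.005 -0.005 -1.   ] F [ 0.2  0.4 -1.3] g 0.634 q [-0.12  0.17  1.87 -0.01  1.1  -0.19]
turn [-0.0136 -0.0053  0.0041] shift cm [ 1.245 -4.785 13.151]
```

```bash
python3 -m pendant '[[-0.005,-0.002,0.002,0.2,-1.2,3.3,0.4],[-0.01,-0.005,0.004,0.5,-2.7,7.5,0.4],[-0.013,-0.005,0.004,0.9,-4,11.2,0.4],[-0.013,-0.005,0.004,1.2,-4.7,13.1,0.4],[-0.013,-0.005,0.004,1.2,-4.7,13.1,0.4]]'; python3 - <<'E'
from h import *
st();snap('side','s2');snap('wrist','w8');st();move([555.2,27.3,58],np.radians(4.8))
E
```

```text
time_s: 6.8
eef_pos: [555.9, 33.3, 149.4]
ee_rot: [0.706, -0.03, 0.707, 0.031]
force: [0.3, -0.1, -1.6]
grip_width: 0.636
t 6.8 P [555.9  33.3 149.4] jawyaw 4.99 xz [-0.001  0.001 -1.   ] F [ 0.3 -0.1 -1.6] g 0.636 q [-0.15  0.46  1.51  0.    1.17 -0.24]
t 6.9 P [554.9  33.6 149.9] jawyaw 5.04 xz [-0.001  0.001 -1.   ] F [ 0.4  0.6 -0.9] g 0.634 q [-0.15  0.45  1.52  0.    1.17 -0.24]
turn [ 0.0042 -0.001  -0.0013] shift cm [ 9.186 -0.644 -0.016]
```

View pics/w8.png

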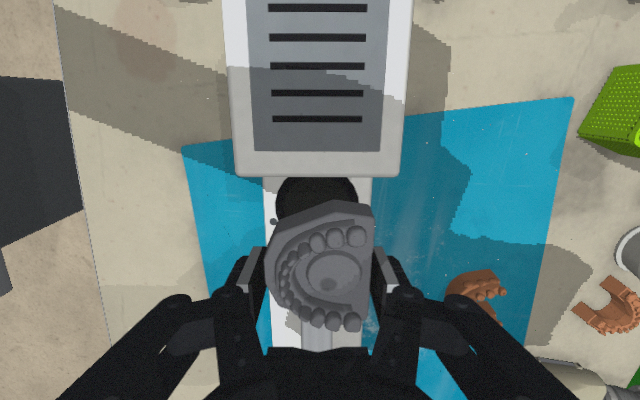

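```bash
python3 - <<'E'
from h import *
print(at('w8',237,177,108),at('w8',401,177,108),at('w8',319,178,108))
x0,y0,s=225,165,5
im=cv2.imread('pics/w8.png')
c=cv2.resize(im[y0:285,x0:385],None,fx=s,fy=s,interpolation=cv2.INTER_CUBIC)
for t in np.linspace(0,6.28,60):
    p=proj('w8',[555.2+38*np.cos(t),27.3+38*np.sin(t),50]); cv2.circle(c,tuple(int(v) for v in ((p-[x0,y0]+.5)*s)),2,(0,0,255),-1)
cv2.imwrite('pics/c8.png',c)
E
```

```text
[500.2  64.2 108. ] [607.4  73.5 108. ] [553.9  68.1 108. ]
```

View pics/c8.png

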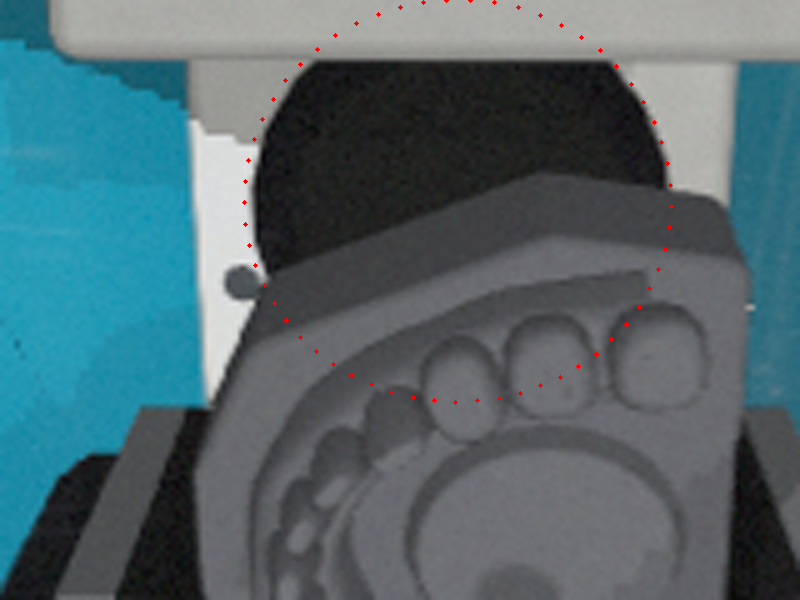

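```bash
python3 -m pendant '[[0.002,-0.001,-0.001,1.5,-0.7,0.1,0.4],[0.002,-0.001,-0.001,3.5,-0.7,0.1,0.4],[0.002,-0.001,-0.001,6,-0.7,0.1,0.4],[0.002,-0.001,-0.001,8,-0.7,0.1,0.4],[0.002,-0.001,-0.001,8.4,-0.7,0.1,0.4]]'; python3 - <<'E'
from h import *
st();snap('side','s3');snap('wrist','w9');st();move([556,26.5,54],np.radians(5))
crop('s3',250,170,400,270,5,'c9')
E
```

```text
time_s: 7.52
eef_pos: [555.9, 26.2, 64.2]
ee_rot: [0.706, -0.03, 0.707, 0.031]
force: [0.6, -0.1, -1.3]
grip_width: 0.637
t 7.53 P [555.9  26.2  64.2] jawyaw 4.92 xz [-0.002  0.    -1.   ] F [ 0.6 -0.1 -1.3] g 0.637 q [-0.16  0.57  1.59  0.    0.99 -0.25]
t 7.62 P [556.8  26.1  65.6] jawyaw 4.92 xz [-0.  0. -1.] F [ 0.5 -0.7 -0.6] g 0.643 q [-0.16  0.56  1.59  0.    0.99 -0.25]
turn [-0.0014 -0.0001 -0.0001] shift cm [ 1.158  0.047 -0.075]
```

View pics/w9.png

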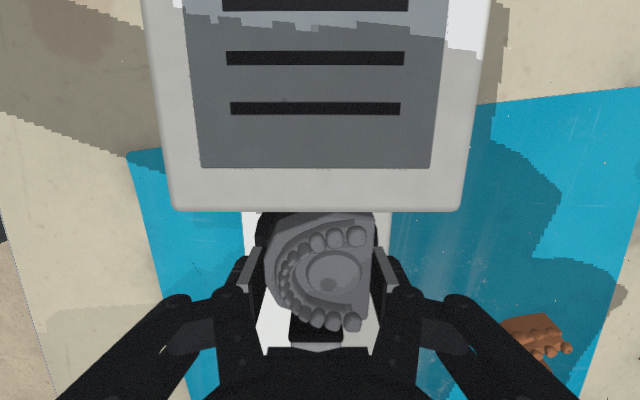

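View pics/c9.png

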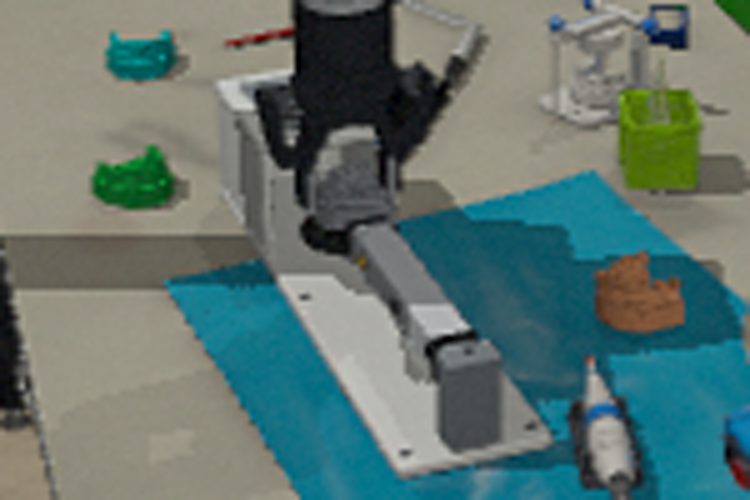

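```bash
python3 -m pendant '[[0,0,0,0.4,0,0,0.4],[0,0,0,0.7,0,0,0.4],[0,0,0,1,0,0,0.4],[0,0,0,1.1,0,0,0.4],[0,0,0,1.1,0,0,0.4]]'; python3 - <<'E'
from h import *
st()
E
```

```text
time_s: 8.25
eef_pos: [557.1, 26.1, 54.7]
ee_rot: [0.707, -0.03, 0.706, 0.03]
force: [-0.0, -0.5, -2.0]
grip_width: 0.636
t 8.25 P [557.1  26.1  54.7] jawyaw 4.93 xz [ 0.  0. -1.] F [-0.  -0.5 -2. ] g 0.636 q [-0.16  0.58  1.6   0.    0.96 -0.25]
```

```bash
python3 -m pendant '[[0,0,0,0.1,0,-0.05,0.4],[0,0,0,0.2,0,-0.05,0.4],[0,0,0,0.2,0,-0.05,0.4],[0,0,0,0.2,0,-0.05,0.4],[0,0,0,0.2,0,-0.05,0.4]]'; python3 - <<'E'
from h import *
st(); snap('wrist','w10')
E
```

```text
time_s: 8.88
eef_pos: [556.6, 26.1, 53.4]
ee_rot: [0.707, -0.03, 0.706, 0.03]
force: [-3.6, 0.5, 6.6]
grip_width: 0.639
t 8.88 P [556.6  26.1  53.4] jawyaw 4.93 xz [ 0.001 -0.    -1.   ] F [-3.6  0.5  6.6] g 0.639 q [-0.16  0.58  1.6   0.    0.96 -0.25]
```

View pics/w10.png

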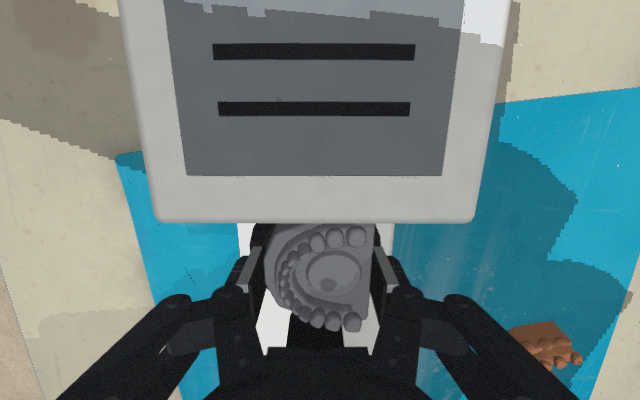

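```bash
python3 -m pendant '[[0,0,0,0,0,0,0.7],[0,0,0,0,0,0,0.85],[0,0,0,0,0,0,1],[0,0,0,0,0,0,1],[0,0,0,-1,0,0,1]]'; python3 - <<'E'
from h import *
st()
E
python3 -m pendant '[[0,0,0,-2,0,0,1],[0,0,0,-5,0,0,1],[0,0,0,-9,0,0,1],[0,0,0,-12,-4,0,1],[0,0,0,-12,-8,0,1]]'; python3 - <<'E'
from h import *
st();snap('wrist','w11');snap('top','t2');st()
crop('t2',260,170,420,250,5,'c10')
E
```

```text
time_s: 9.55
eef_pos: [556.2, 26.1, 62.5]
ee_rot: [0.706, -0.03, 0.707, 0.031]
force: [0.3, 0.2, 0.2]
grip_width: 1.0
t 9.55 P [556.2  26.1  62.5] jawyaw 4.93 xz [-0.001  0.    -1.   ] F [0.3 0.2 0.2] g 1.0 q [-0.16  0.57  1.59  0.    0.98 -0.25]
time_s: 10.18
eef_pos: [564.4, -54.6, 186.1]
ee_rot: [0.708, -0.031, 0.704, 0.03]
force: [0.4, 0.1, -0.8]
grip_width: 1.001
t 10.18 P [564.4 -54.6 186.1] jawyaw 4.99 xz [ 0.006 -0.002 -1.   ] F [ 0.4  0.1 -0.8] g 1.001 q [-0.3   0.44  1.44  0.    1.26 -0.39]
t 10.28 P [563.7 -56.7 183.7] jawyaw 4.73 xz [ 0.002 -0.001 -1.   ] F [-0.5  0.9 -1.4] g 0.994 q [-0.31  0.44  1.44 -0.    1.26 -0.39]
```

View pics/w11.png

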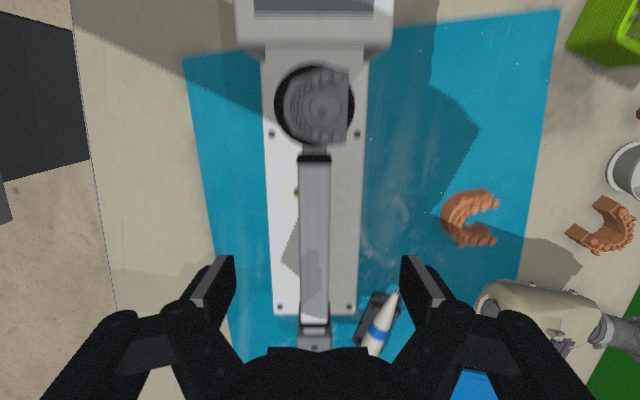

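View pics/c10.png

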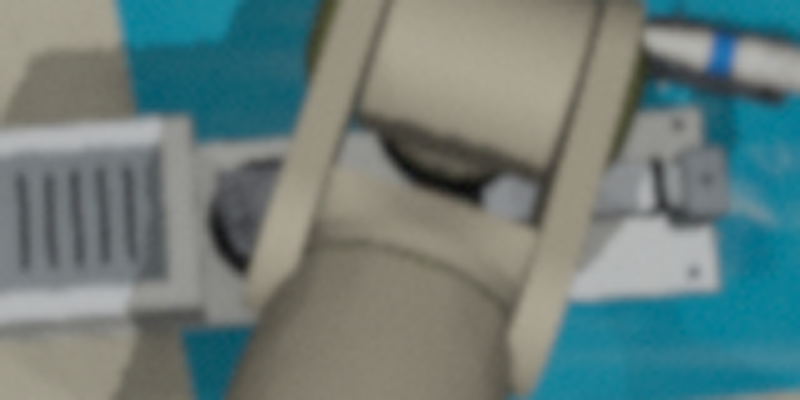

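```bash
python3 - <<'E'
from h import *
st();snap('wrist','w12');st();crop('w12',255,50,375,210,5,'c11')
E
```

```text
t 10.28 P [563.7 -56.7 183.7] jawyaw 4.73 xz [ 0.002 -0.001 -1.   ] F [-0.5  0.9 -1.4] g 0.994 q [-0.31  0.44  1.44 -0.    1.26 -0.39]
t 10.32 P [563.4 -54.9 183.3] jawyaw 4.79 xz [ 0.001 -0.    -1.   ] F [0.1 0.2 0. ] g 1.0 q [-0.3   0.44  1.44  0.    1.26 -0.39]
```

View pics/c11.png

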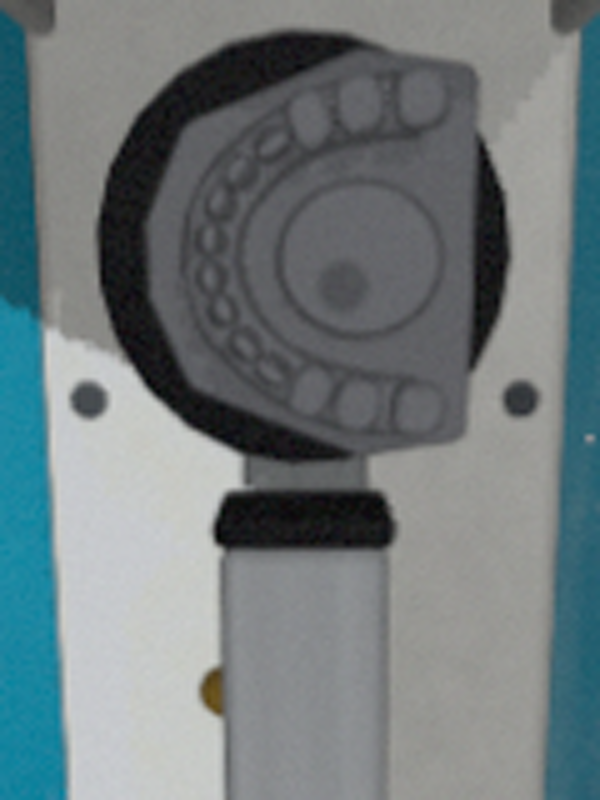

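```bash
python3 - <<'E'
from h import *
f=lambda u,v,z:at('w12',255+(u+.5)/5-.5,50+(v+.5)/5-.5,z)
print('tip',f(203,692,62),'tubeL',f(223,692,77),'tubeR',f(388,692,77),'tubeL',f(222,570,77),'R',f(387,570,77))
a=(f(223,692,77)+f(388,692,77))/2;print(a)
print('bases',f(40,250,12),f(65,700,12)); print(f(98,245,50),f(510,245,50),f(304,30,50),f(304,460,50))
im=cv2.imread('pics/w12.png');print(at('w12',299,320,77),at('w12',330,320,77))
move(list(a[:2])+[100],np.radians(5))
E
```

```text
tip [543.4 -54.1  62. ] tubeL [547.7 -49.4  77. ] tubeR [577.2 -47.   77. ] tubeL [546.2 -27.2  77. ] R [574.9 -24.9  77. ]
[562.45 -48.2   77.  ]
bases [501.7  23.1  12. ] [509.7 -73.4  12. ]
[518.9  25.   50. ] [593.2  31.1  50. ] [553.2  63.5  50. ] [559.1 -10.5  50. ]
[ 556.5 -195.5   77. ] [ 589.4 -192.9   77. ]
turn [-0.0037  0.0009  0.0002] shift cm [ 8.325  0.681 -0.045]
```

View pics/w12.png

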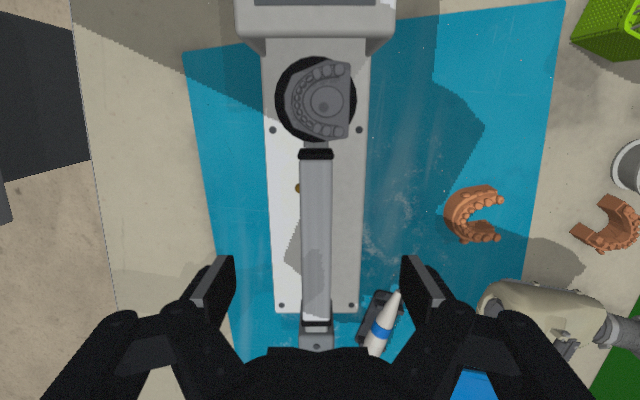

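```bash
python3 - <<'E'
from h import *
move([563,-52.4,46],np.radians(5))
E
python3 -m pendant '[[-0.003,0.001,0,2,0.2,0,1],[-0.003,0.001,0,5,0.22,0,0.8],[-0.003,0.001,0,8.5,0.22,0,0.7],[-0.003,0.001,0,11,0.22,0,0.7],[-0.003,0.001,0,11.5,0.22,0,0.7]]' 40; python3 - <<'E'
from h import *
st();snap('wrist','w13');st();move([563,-52.4,46],np.radians(5))
E
```

```text
turn [-0.0037  0.0009  0.0002] shift cm [13.725  0.259 -0.03 ]
time_s: 10.95
eef_pos: [562.5, -50.3, 66.6]
ee_rot: [0.705, -0.031, 0.708, 0.032]
force: [-0.4, 0.4, 0.4]
grip_width: 0.705
t 10.95 P [562.5 -50.3  66.6] jawyaw 5.15 xz [-0.003  0.001 -1.   ] F [-0.4  0.4  0.4] g 0.705 q [-0.3   0.58  1.56 -0.    1.01 -0.39]
t 11.0 P [562.9 -50.6  67.1] jawyaw 5.14 xz [-0.002  0.001 -1.   ] F [-0.  -0.1 -0. ] g 0.694 q [-0.3   0.58  1.56 -0.    1.01 -0.39]
turn [ 0.0025 -0.002  -0.0008] shift cm [ 2.111e+00 -1.830e-01 -1.000e-03]
```

View pics/w13.png

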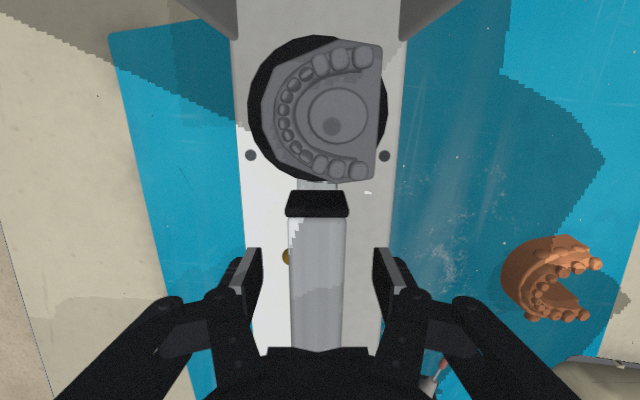

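```bash
python3 - <<'E'
from h import *
print(at('w13',283.5,257,62),at('w13',290,257,77),at('w13',346.5,257,77))
crop('w13',220,180,420,340,4,'c12')
E
python3 -m pendant '[[0.002,-0.002,0,0.6,-0.15,0,0.7],[0.002,-0.002,0,1.3,-0.15,0,0.7],[0.002,-0.002,0,2,-0.15,0,0.7],[0.002,-0.002,0,2.1,-0.15,0,0.7],[0.002,-0.002,0,2.1,-0.15,0,0.7]]'
python3 - <<'E'
from h import *
st();snap('wrist','w14');crop('w14',220,180,420,340,4,'c13')
E
```

```text
[543.9 -54.7  62. ] [548.5 -45.7  77. ] [577.5 -43.1  77. ]
time_s: 11.62
eef_pos: [563.4, -53.0, 46.8]
ee_rot: [0.707, -0.031, 0.706, 0.031]
force: [0.0, -0.5, 1.1]
grip_width: 0.7
t 11.62 P [563.4 -53.   46.8] jawyaw 4.98 xz [ 0.001  0.    -1.   ] F [ 0.  -0.5  1.1] g 0.7 q [-0.3   0.61  1.57  0.    0.96 -0.39]
```

View pics/c13.png

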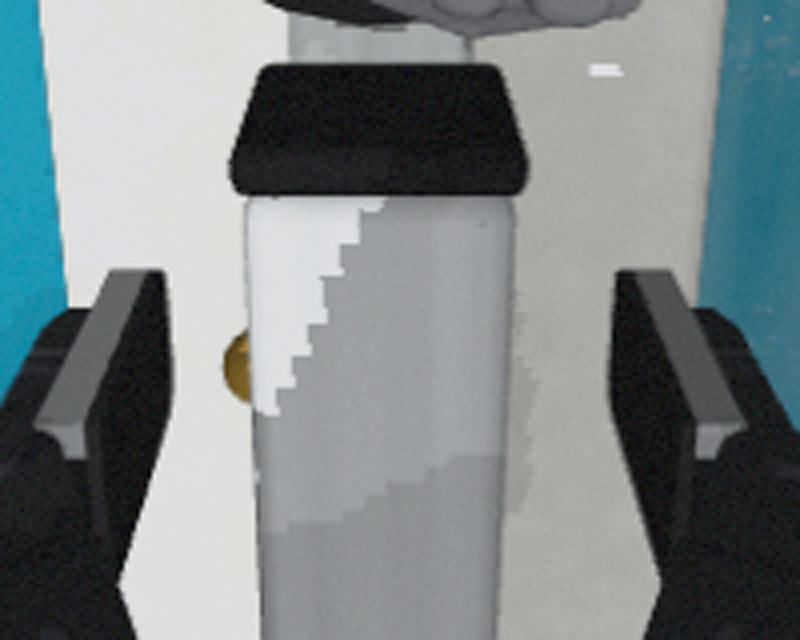

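```bash
python3 -m pendant '[[0,0,0,0,0,-0.06,0.5],[0,0,0,0,0,-0.06,0.4],[0,0,0,0,0,-0.06,0.2],[0,0,0,0,0,-0.06,0.2],[0,0,0,0,0,-0.06,0.2]]' 40
python3 - <<'E'
from h import *
st();snap('wrist','w15');st();crop('w15',220,180,420,340,4,'c14')
E
```

```text
time_s: 12.3
eef_pos: [562.1, -53.0, 46.9]
ee_rot: [0.706, -0.031, 0.707, 0.031]
force: [-5.7, -0.6, 4.9]
grip_width: 0.346
t 12.3 P [562.1 -53.   46.9] jawyaw 4.98 xz [-0.  0. -1.] F [-5.7 -0.6  4.9] g 0.346 q [-0.3   0.6   1.58  0.    0.96 -0.39]
t 12.35 P [562.  -53.   46.9] jawyaw 4.98 xz [-0.  0. -1.] F [-5.2 -0.3  3.9] g 0.349 q [-0.3   0.6   1.58  0.    0.96 -0.39]
```

View pics/c14.png

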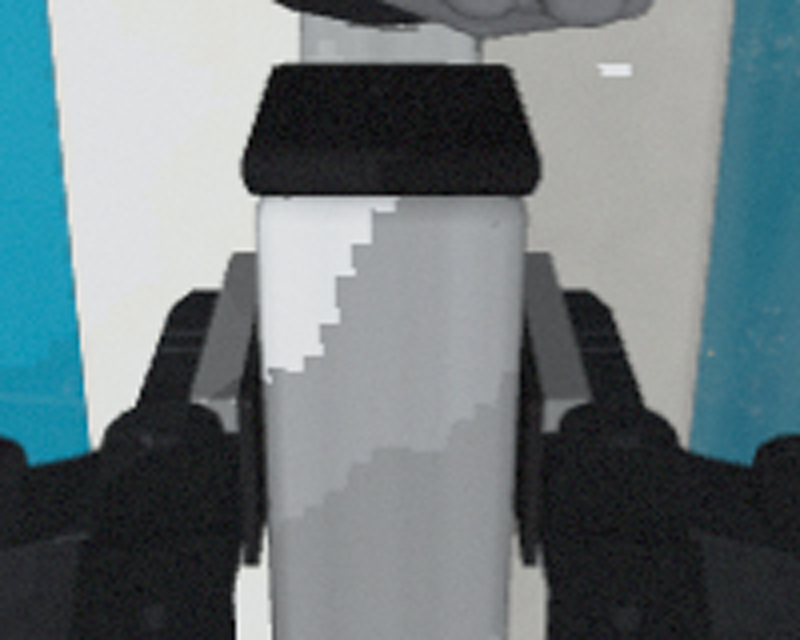

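```bash
python3 -m pendant '[[0,0,0,0,0.2,0,0.2],[0,0,0,0,0.5,0,0.2],[0,0,0,0,0.9,0,0.2],[0,0,0,0,1.4,0,0.2],[0,0,0,0,1.9,0,0.2]]' 40
python3 - <<'E'
from h import *
st();snap('wrist','w16')
E
```

```text
time_s: 12.98
eef_pos: [560.5, -34.4, 46.8]
ee_rot: [0.706, -0.031, 0.707, 0.031]
force: [-4.9, -3.1, 2.8]
grip_width: 0.343
t 12.97 P [560.5 -34.4  46.8] jawyaw 4.97 xz [-0. -0. -1.] F [-4.9 -3.1  2.8] g 0.343 q [-0.27  0.6   1.59 -0.    0.95 -0.36]
```

View pics/w16.png

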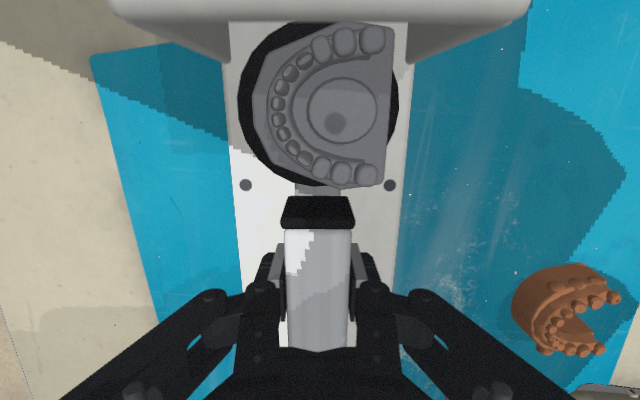

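```bash
python3 -m pendant '[[0,0,0,0,0.5,0,0.2],[0,0,0,0,1.2,0,0.2],[0,0,0,0,2,0,0.2],[0,0,0,0,2.8,0,0.2],[0,0,0,0,3.5,0,0.2]]'
python3 - <<'E'
from h import *
st();P,_=cur();print(np.linalg.norm(P[:2]-[562.1,-53]))
E
python3 -m pendant '[[0,0,0,0,0.4,0,0.2],[0,0,0,0,0.7,0,0.2],[0,0,0,0,0.9,0,0.2],[0,0,0,0,1.1,0,0.2],[0,0,0,0,1.2,0,0.2]]'
python3 - <<'E'
from h import *
st();P,_=cur();print(np.linalg.norm(P[:2]-[562.1,-53]));snap('wrist','w17')
E
```

```text
time_s: 13.65
eef_pos: [557.5, 0.5, 46.8]
ee_rot: [0.706, -0.031, 0.706, 0.03]
force: [-4.8, -3.1, 2.4]
grip_width: 0.341
t 13.65 P [5.575e+02 5.000e-01 4.680e+01] jawyaw 4.97 xz [-0.    -0.001 -1.   ] F [-4.8 -3.1  2.4] g 0.341 q [-0.21  0.59  1.6  -0.    0.95 -0.3 ]
53.73051287751298
time_s: 14.28
eef_pos: [556.5, 13.5, 46.9]
ee_rot: [0.706, -0.03, 0.706, 0.031]
force: [-3.8, 2.1, 4.3]
grip_width: 0.344
t 14.28 P [556.5  13.5  46.9] jawyaw 4.98 xz [ 0.     0.001 -1.   ] F [-3.8  2.1  4.3] g 0.344 q [-0.19  0.59  1.6   0.    0.95 -0.27]
66.73452130562744
```

View pics/w17.png

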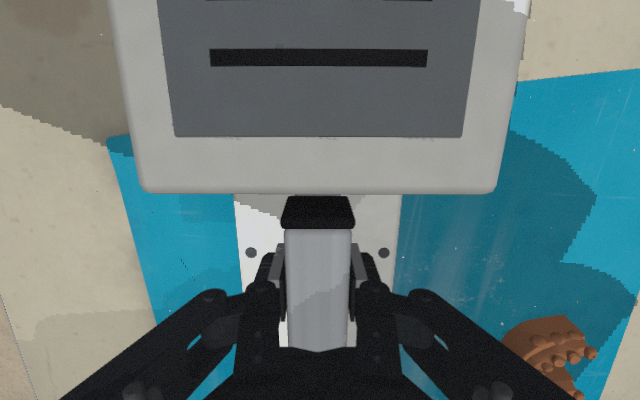

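```bash
python3 -m pendant '[[0,0,0,0,0.05,0,0.2],[0,0,0,0,0.1,0,0.2],[0,0,0,0,0.15,0,0.2],[0,0,0,0,0.2,0,0.2],[0,0,0,0,0.2,0,0.2]]'
python3 - <<'E'
from h import *
st();P,_=cur();print(np.linalg.norm(P[:2]-[562.1,-53]))
E
```

```text
time_s: 14.95
eef_pos: [556.4, 14.6, 46.8]
ee_rot: [0.706, -0.031, 0.706, 0.031]
force: [-6.4, -1.4, 5.9]
grip_width: 0.347
t 14.95 P [556.4  14.6  46.8] jawyaw 4.98 xz [ 0.  0. -1.] F [-6.4 -1.4  5.9] g 0.347 q [-0.18  0.59  1.6   0.    0.95 -0.27]
67.87417178117866
```

```bash
python3 -m pendant '[[0,0,0,0,0.05,0,0.2],[0,0,0,0,0.1,0,0.2],[0,0,0,0,0.15,0,0.2],[0,0,0,0,0.2,0,0.2],[0,0,0,0,0.2,0,0.2]]'
python3 - <<'E'
from h import *
st();P,_=cur();print(np.linalg.norm(P[:2]-[562.1,-53]));snap('side','s4');crop('s4',260,180,380,270,6,'c15')
E
```

```text
time_s: 15.58
eef_pos: [556.3, 15.9, 46.8]
ee_rot: [0.706, -0.031, 0.706, 0.03]
force: [-5.7, -6.6, 5.2]
grip_width: 0.347
t 15.57 P [556.3  15.9  46.8] jawyaw 4.98 xz [ 0.    -0.001 -1.   ] F [-5.7 -6.6  5.2] g 0.347 q [-0.18  0.59  1.6  -0.    0.95 -0.27]
69.12048684281335
```

View pics/c15.png

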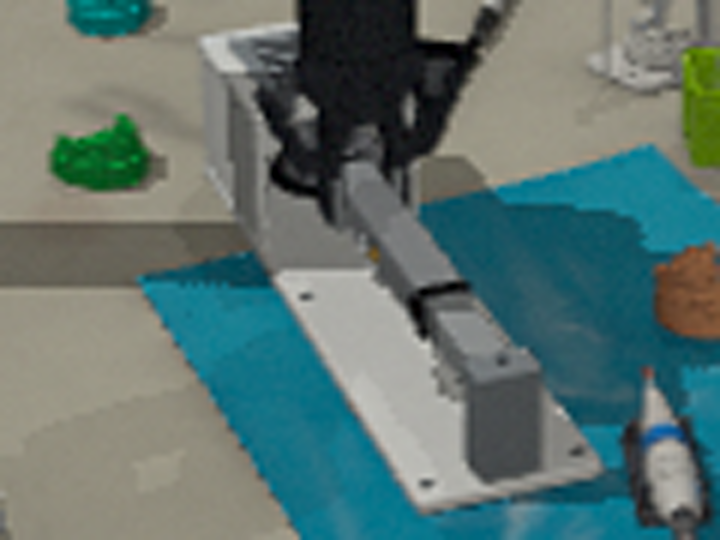

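```bash
python3 -m pendant '[[0,0,0,0,-0.1,0,0.2],[0,0,0,0,-0.15,0,0.2],[0,0,0,0,-0.15,0,0.6],[0,0,0,0,-0.15,0,0.75],[0,0,0,0,-0.15,0,0.75]]'
python3 - <<'E'
from h import *
st()
E
python3 -m pendant '[[0,0,0,-2,0,0,0.8],[0,0,0,-5,0,0,0.8],[0,0,0,-9,0,0,1],[0,0,0,-12,-4,0,1],[0,0,0,-13,-9,0,1]]'
python3 -m pendant '[[0,0,0,0,-3,0,1],[0,0,0,0,-6,0,1],[0,0,0,0,-8,0,1],[0,0,0,0,-8,0,1],[0,0,0,0,-8,0,1]]'
python3 - <<'E'
from h import *
st();snap('wrist','w18');snap('side','s5');crop('w18',220,0,420,160,4,'c16');crop('s5',250,160,390,270,5,'c17')
E
```

```text
time_s: 16.25
eef_pos: [557.0, 15.3, 46.7]
ee_rot: [0.707, -0.031, 0.706, 0.031]
force: [-0.2, 0.1, -0.4]
grip_width: 0.745
t 16.25 P [557.   15.3  46.7] jawyaw 4.99 xz [ 0.002  0.    -1.   ] F [-0.2  0.1 -0.4] g 0.745 q [-0.18  0.59  1.6   0.    0.95 -0.27]
time_s: 16.88
eef_pos: [565.2, -75.0, 178.9]
ee_rot: [0.708, -0.032, 0.705, 0.031]
force: [0.6, 0.3, -0.8]
grip_width: 0.997
time_s: 17.5
eef_pos: [571.4, -153.2, 176.6]
ee_rot: [0.707, -0.031, 0.706, 0.031]
force: [0.6, 0.0, -0.1]
grip_width: 1.0
t 17.5 P [ 571.4 -153.2  176.6] jawyaw 5.03 xz [ 0.001  0.001 -1.   ] F [ 0.6  0.  -0.1] g 1.0 q [-0.46  0.5   1.37  0.    1.27 -0.55]
```

View pics/w18.png

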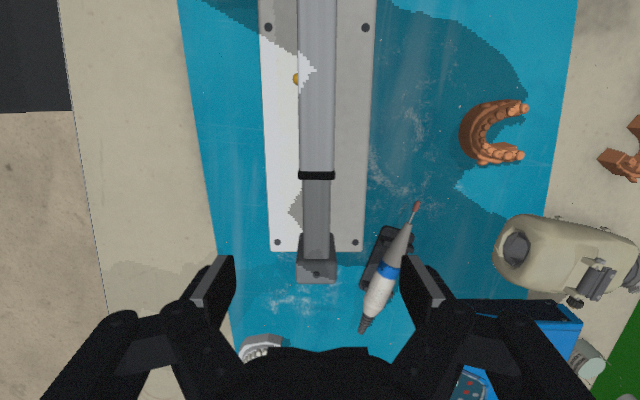

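View pics/c17.png

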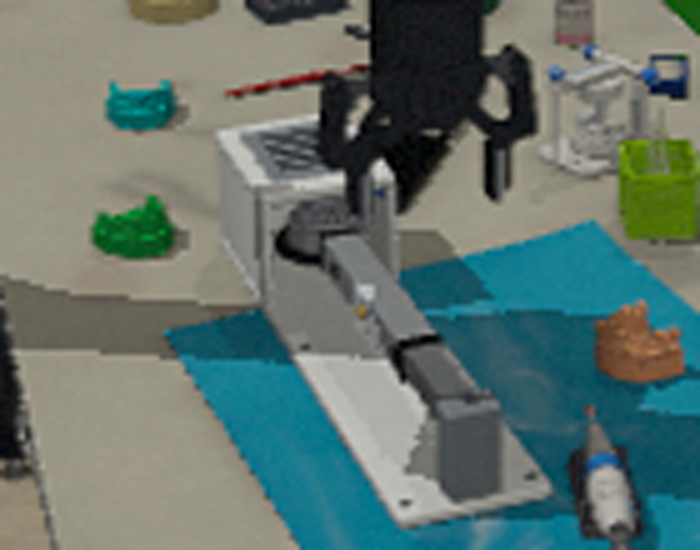

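```bash
python3 - <<'E'
from h import *
print('tip',at('w18',292.5,79,62),'rear',at('w18',299,180,77),at('w18',334,180,77),'tube at button',at('w18',297.5,60,77),at('w18',335,60,77)); crop('w18',270,40,370,200,5,'c18')
E
```

```text
tip [543.1 -54.8  62. ] rear [ 554.9 -136.4   77. ] [ 585.1 -133.8   77. ] tube at button [547.3 -41.9  77. ] [575.9 -39.4  77. ]
```

View pics/c18.png

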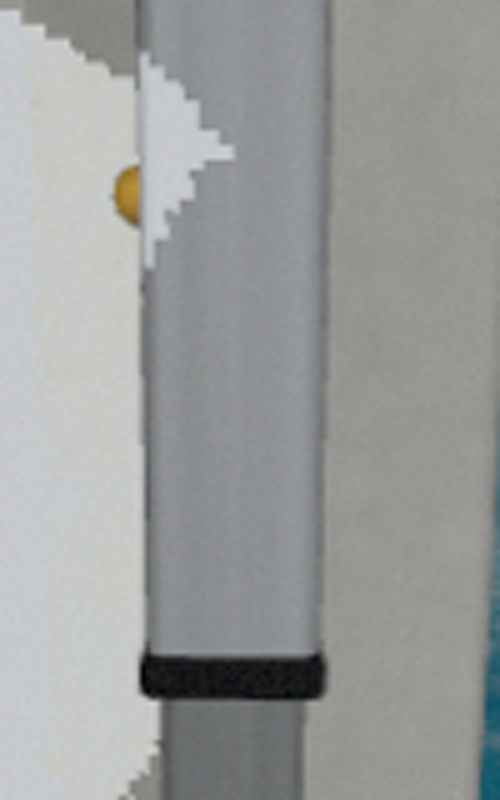

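```bash
python3 - <<'E'
from h import *
st();print(job.finish_job())
E
```

```text
t 17.6 P [ 571.5 -153.1  176.8] jawyaw 5.05 xz [ 0.001  0.    -1.   ] F [0.3 0.1 0.6] g 1.003 q [-0.46  0.5   1.37  0.    1.27 -0.55]
the job is handed in; nothing more can be done
None
```

I put the grey model, teeth up, on the round black plate. I then pinched the tube to press the brass button flush and slid it one hole towards the hood. The job was handed in at 17.6 s with the gripper open and clear, reading about zero force.

- **Model on plate:** a wrist picture before the slide showed the model about 1.5 mm from the plate's middle. The side picture after the slide shows it still on the plate, under the hood.
- **Button and tube:** after the slide the button's tip measured (543, -55), the same place as when it stood out at the start. The tube's rear end is at y ≈ -135, where a 68 mm slide should put it. At the end of the slide the resistance rose from about 3 N to 6.6 N, as a locked tube would.
- **Bystanders:** the arm never went near the white model, the salmon-coloured model or the phone. I did not take a last picture to check all three.

No check failed. Estimates of the plate's position from different pictures disagreed by 1 to 2 mm, which is within the calibration's accuracy.

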